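# Load and start the cassette reader

## Robot

A 6-joint arm with a two-finger parallel gripper is mounted at the origin on the work surface. World frame = base frame: x ahead of the robot, y to its left, z up, the work surface at z = 0. Lengths are in m, angles in rad, forces in N, time in s.
With the tool pointing down it reaches from about 0.4 to 0.825 m from the base axis. Payload 7 kg.
Tool frame: the origin (TCP) lies on the centre line of the jaws, within the pads' length; the fingertips stand 22 mm ahead of it and the grasp point (between the pads) lies 3 mm ahead of it; z points along the fingers, y is the line along which they close (so a half turn about z gives the same grasp; the last joint's range is limited). The gripper opens to 88 mm and grips with 3 to 60 N. Pads are 19 mm wide; open, the fingers measure 130 mm over their backs; the gripper's body (78 mm by 193 mm) begins 47 mm behind the grasp point.
Start: joints at [1.497, 0.359, 0.012, 0, -1.224, -0.288], TCP at [0.239, 0.631, 0.249] pointing down, gripper open.
Joint ranges: [-3.07, 3.07], [-1.43, 2.12], [-1.02, 1.25], [-3.03, 1.67], [-3.05, -0], [-3.03, 3.03]. Speed limits (rad/s): [2.39, 2.39, 3.01, 3.14, 3.14, 3.14].

## Interface

Orientations are given as [roll, pitch, yaw] about the fixed x, y, z axes, in that order (R = Rz(yaw) Ry(pitch) Rx(roll)).
In Python, from station import arm gives the robot as it stands.
- The arm moves only by the tool arm_command, never from a script. Its argument "series" is one flat list of numbers, 7 for each row, row after row: the turn, a rotation vector about the tool's x, y, z each as a share of 90 degrees, from -1 to 1, then the shift along the tool's x, y, z each as a share of 0.1 m, from -1 to 1, then the opening, from 0 (shut) to 1 (fully open). A call has 1 to 8 rows; each row is the pose to reach, as a shift and turn from the pose commanded when the call began, along the tool's axes at that moment; what a row does not reach only later rows make up. A row lasts 1/8 s, in which the tool goes at most 62.5 mm and 10.7 degrees, less where a joint would pass 70% of its speed; a pose out of reach is approached as far as the arm can. A call with a number of a shift or a turn outside -1 to 1 is refused whole. A call with a gripper value outside its range is refused whole. The fingers move at their own pace and stop on an object; "force" is the grip in N (left out, the last holds). Time passes only in rows, so rows that repeat a pose let the fingers close. It gives the time, the measured TCP pose, the force, the opening and the grip force at its end, in the units of the state.
- arm.get_state(): the state, without advancing time (a new reading comes with each control period).
- arm.grab_frame(name): name is "scene" or "top" or "wrist"; returns the picture (420x560x3 uint8, blue, green, red); there is no depth.
- arm.camera_model(name): a dict with "fovy" (degrees; the focal length in pixels is half the picture's height over the tangent of half this angle, whatever the lens; pixels are square), "cx", "cy" (the principal point, pixels), "pose" (4x4, takes a point from camera to world coordinates). Camera axes: x right, y down, z forward; pixel columns grow to the right and rows downward; lengths in m; the calibration is good to about 2 mm. A picture is of the moment at which its call begins: read the wrist's pose just before it. camera_model takes no time and is no camera call; for the wrist camera it gives the pose at the moment of the call.
- arm.job_done(): hands the job in; it is judged then, once.
The state is a dict: "t": time; "q": joint angles; "qd": joint speeds; "joint_efforts": joint torques, N m; "eef_pos": TCP position; "ee_rot": TCP orientation; "force": force on the tool from outside, world axes, zero at the start; "moment": the same for the moment, N m; "width": finger opening in m; "gripper_force": force on a finger pad.
Only numpy, scipy, OpenCV 4.12 (cv2) and the standard library are available. Lean on these libraries where they do the work, as an engineer would, in place of code of your own. Each camera call takes 0.05 s, during which the arm holds its last target. There are 200 camera calls.

## Task

Two identical cassette readers stand on the bench, and only one has a test cassette, which is sticking out of the front of its channel. Push that cassette fully home against the stop, then swing that reader's clamp lever down until it is fully shut, and only then press its start button fully down and let it go. Leave the empty reader, the tube rack, the bottle and the tip box alone.

Things in the scene. Friction and masses are not known exactly. Their poses are not given: they have to be found in the camera images.
- reader: the reader with the cassette: low white and blue instrument, fixed, 155 x 160 mm, deck 30 mm high. Origin: on its underside, 80 mm behind its front edge, mid-width; x runs from its front (robot side) to its back, y to its left, z up. Hinge cheeks up to 76 mm above the bench. A small dark screen and the start button are right of its channel.
- home (a point): point on the floor of the reader's channel where the cassette's origin lies when fully home, at (-35, 25, 30) mm in the reader; axes as the reader's. The channel runs along x, 58 mm wide, its walls 16 mm above its floor, open at the reader's front edge (x = -80), ending at a stop face at x = +20.
- cassette: loose white cassette 110 (x) x 54 x 18 mm, 60 g, flat in the channel, top 48 mm above the bench. Origin: centre of its underside; x towards the stop. A 34 mm long window in its top, at x = +20 mm, receives the clamp's pad. Starts 18 to 34 mm short of home; home, its front end still stands 10 mm out of the reader. Push on its front end face.
- clamp (a joint): the reader's clamp lever, hinge about the reader's y axis: 0 = shut, lying level over the channel towards the front; grows as the handle rises and goes back, 1.57 = upright, limit 1.85. Stiff, stays where it is left; about 2 N at the handle moves it. Its pad enters the cassette's window; it cannot shut if the cassette is not home.
- clamp_hinge (a point): the clamp's hinge axis at (45, 25, 62) mm in the reader, axes as the reader's
- clamp_handle (a point): centre of the lever's black cross bar, 16 mm thick and 80 mm wide along the reader's y, 105 mm from the hinge axis; moves with the lever. With the lever shut it is 62 mm above the bench, its top 70 mm.
- button (a joint): the reader's start button: 0 = up, 0.006 m = fully down, against a spring of 5 N at full travel; springs back
- button_top (a point): centre of the round grey top of the start button, 32 mm across, at (-40, -52) mm in the reader; moves down with it
- spare_reader: the empty reader, same as the other, its channel empty and its lever open; 155 x 160 mm, deck 30 mm high. Origin: on its underside, 80 mm behind its front edge, mid-width; x runs from its front (robot side) to its back, y to its left, z up.
- spare_clamp (a joint): the empty reader's clamp lever, hinge about the reader's y axis: 0 = shut, lying level over the channel towards the front; grows as the handle rises and goes back, 1.57 = upright, limit 1.85. Stiff, stays where it is left; about 2 N at the handle moves it
- spare_clamp_handle (a point): centre of the cross bar of the empty reader's lever
- spare_button (a joint): the empty reader's start button, 0 = up, 0.006 m = down
- rack: white tube rack 160 x 80 mm, with yellow-capped tubes up to 102 mm high, loose; origin: centre of its underside, x along its length
- bottle: white bottle, 68 mm across, 130 mm high, loose; origin: centre of its underside
- tipbox: blue box with clear lid, 85 x 120 x 68 mm, loose; origin: centre of its underside

How it is judged:
By the outcome, as a careful person would: the job done as asked, in the order asked, and still so for the second after the job is handed in, with the robot touching nothing.
It also fails if it takes over 54 s, if anything falls off the work surface, if the arm or the gripper's body presses on something with over 40 N, if the wrist force passes 120 N, or if a joint passes its speed limit or range.

## Working session

There is one attempt and no reset: what is moved stays moved. The work goes in short steps, Python scripts to look and compute and a tool call to move; the robot and the scene stay as the last step left them, time stands still between calls to the robot, and variables do not carry over. Pictures are saved under pics/ and viewed, at most 11 in all, crops included, and the job is handed in when it is done.

Besides the shell and the picture viewer there is one more tool, called in YAML: its name, and indented under it one key for each argument. arm_command: Moves the arm, as the interface text tells. Its arguments: {"type":"object","properties":{"series":{"type":"array"},"force":{"type":"number"}},"required":["series"]}

```bash
mkdir -p pics; cat > h.py <<'E'
import numpy as np, cv2
from station import arm
def cam(n):
    m=arm.camera_model(n); f=210/np.tan(np.radians(m['fovy'])/2); return m,f,np.array(m['pose'])
def ray(n,px,z):
    m,f,P=cam(n); u,v=px
    d=P[:3,:3]@np.array([(u-m['cx'])/f,(v-m['cy'])/f,1]); o=P[:3,3]
    return o+d*(z-o[2])/d[2]
def proj(n,p):
    m,f,P=cam(n); c=P[:3,:3].T@(np.array(p)-P[:3,3]); return [round(float(m['cx']+f*c[0]/c[2]),1),round(float(m['cy']+f*c[1]/c[2]),1)]
E
python3 - <<'E'
from h import *
for n in ['top','scene']:
    i=arm.grab_frame(n); cv2.imwrite(f'pics/{n}0.png',i)
    m=arm.camera_model(n); print(n,m)
s=arm.get_state(); print(s)
E
```

```text
top {'fovy': 43.978300083130726, 'cx': 278.90832774672174, 'cy': 213.43586373210343, 'pose': array([[-1.16141618e-02, -9.83868724e-01,  1.78514552e-01,
         4.08761177e-01],
       [-9.99920822e-01,  1.22922114e-02,  2.69266636e-03,
         1.19283763e-03],
       [-4.84356883e-03, -1.78469145e-01, -9.83933587e-01,
         1.34269147e+00],
       [ 0.00000000e+00,  0.00000000e+00,  0.00000000e+00,
         1.00000000e+00]])}
scene {'fovy': 45.817135058865574, 'cx': 273.88641004822495, 'cy': 211.14132076079426, 'pose': array([[-0.44255055,  0.51600387, -0.73340918,  1.54686035],
       [ 0.89672151,  0.2603809 , -0.35789986,  0.46982323],
       [ 0.00628803, -0.81605257, -0.57794348,  0.80010718],
       [ 0.        ,  0.        ,  0.        ,  1.        ]])}
{'t': 0.1, 'q': array([ 1.49713048e+00,  3.59331806e-01,  1.11517585e-02, -3.18082874e-04,
       -1.22409732e+00, -2.88109997e-01]), 'qd': array([-0.00097921, -0.00188807,  0.00043122, -0.00157178,  0.00032833,
       -0.00033891]), 'joint_efforts': array([-2.21846560e-03, -5.84167349e+01,  2.93753010e+01,  7.01553270e+00,
        1.01927086e-02, -5.61882530e-05]), 'eef_pos': array([0.23877651, 0.63092294, 0.24770449]), 'ee_rot': array([ 3.14008769e+00, -1.34154948e-04, -3.61884043e-01]), 'force': array([-0.5397583 , -0.33908739,  0.07042068]), 'moment': array([-0.02104297, -0.01999642,  0.00426716]), 'gripper_force': 0.0, 'width': 0.08760637768032577}
```

View pics/top0.png

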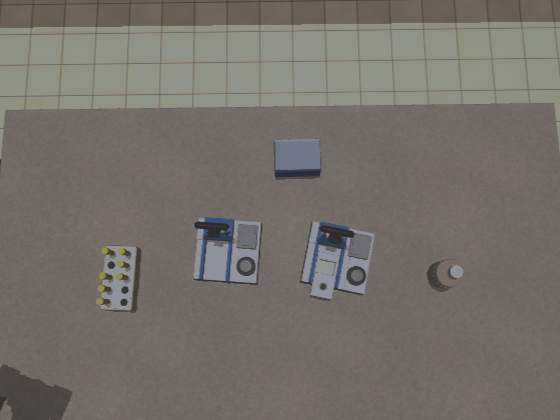

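View pics/scene0.png

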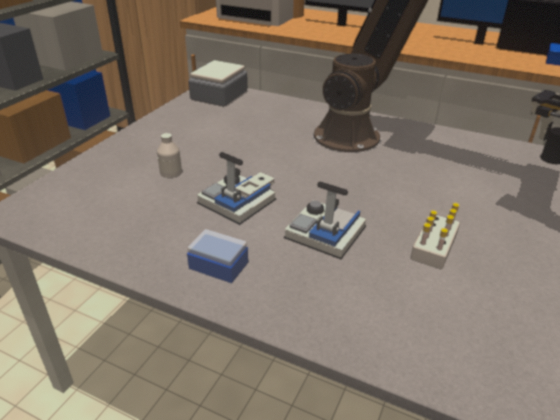

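The top view shows the cassette in the right-hand reader, sticking out at about (322,292). Its button is at (356,275) and its lever bar at (337,232). The left reader, at (228,250), is empty. Next I'll zoom in and measure.

```bash
python3 - <<'E'
from h import *
i=cv2.imread('pics/top0.png')
c=i[210:310,290:390]; cv2.imwrite('pics/crop.png',cv2.resize(c,None,fx=6,fy=6,interpolation=cv2.INTER_CUBIC))
hsv=cv2.cvtColor(i,cv2.COLOR_BGR2HSV)
# white deck and blue
b=cv2.inRange(hsv,(100,120,60),(130,255,255)); b[:, :290]=0; b[:210]=0; b[310:]=0
w=cv2.inRange(i,(125,125,125),(255,255,255)); w[:, :290]=0; w[:210]=0; w[310:]=0;w[:,390:]=0
for n,m in (('blue',b),('white',w)):
    k,l,st,ce=cv2.connectedComponentsWithStats(m)
    for j in range(1,k):
        if st[j,4]>40: 
            r=cv2.minAreaRect(np.argwhere(l==j)[:,::-1].astype(np.float32)); print(n,st[j],r)
P=cam('top')
for px in [(356.5,275.5)]: print(ray('top',px,.04))
E
```

```text
blue [320 222  28   8  62] ((333.6502990722656, 225.52310180664062), (27.446325302124023, 3.1171724796295166), 8.746162414550781)
blue [309 242  10  40  77] ((313.5, 261.5), (1.9611611366271973, 40.007694244384766), 11.309932708740234)
blue [335 249   9  39  86] ((339.1240234375, 267.93035888671875), (2.257906913757324, 38.639339447021484), 10.491477012634277)
white [302 221  17  61 358] ((310.2103576660156, 251.1370849609375), (5.942978382110596, 60.618377685546875), 10.922805786132812)
white [339 229  36  65 698] ((356.32000732421875, 260.739990234375), (26.296161651611328, 61.26826858520508), 10.30484676361084)
white [310 245  31  54 928] ((325.2965393066406, 271.8299865722656), (22.079627990722656, 50.502132415771484), 10.407711029052734)
[ 0.48563717 -0.18661605  0.04      ]
```

View pics/crop.png

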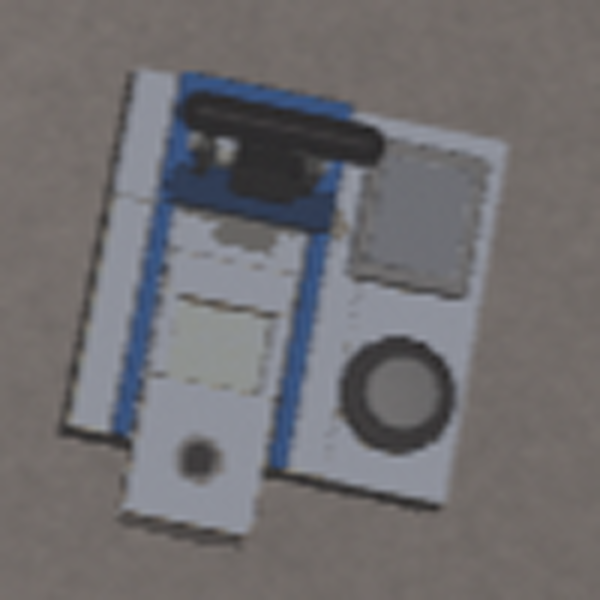

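The crop shows the deck corners at crop pixels (67,430), (443,502), (505,143) and (133,70). The cassette's front top edge runs from (125,512) to (247,535), and the button is at (403,393). The lever bar runs from (195,108) to (370,148).

```bash
cat >> h.py <<'E'
def cr(p): return ((p[0]+.5)/6-.5+290,(p[1]+.5)/6-.5+210)
E
python3 - <<'E'
from h import *
fl,fr,br,bl=[ray('top',cr(p),.03)[:2] for p in [(67,430),(443,502),(505,143),(133,70)]]
n=np.linalg.norm
print('front w',n(fl-fr),'back w',n(bl-br),'L',n(fl-bl),n(fr-br))
c=(fl+fr+br+bl)/4; print('centre',c)
d=(bl+br-fl-fr); e=(fl+bl-fr-br); yaw1=np.arctan2(d[1],d[0]); yaw2=np.arctan2(-e[0],e[1]); print(np.degrees([yaw1,yaw2]))
yaw=(yaw1+yaw2)/2; R=np.array([[np.cos(yaw),-np.sin(yaw)],[np.sin(yaw),np.cos(yaw)]])
loc=lambda p:(R.T@(np.array(p)[:2]-c))*1000
for nme,p,z in [('casL',(125,512),.048),('casR',(247,535),.048),('btn',(403,393),.038),('barL',(195,108),.165),('barR',(370,148),.165),('chL',(112,432),.046),('chR',(290,468),.046)]:
    print(nme,loc(ray('top',cr(p),z)))
print('button world',c+R@[-.04,-.052],'caxis', c+R@[-.1,.025])
# where the bar lies for lever angle a, projected
for a in np.arange(.9,1.86,.1):
    x=.045-.105*np.cos(a); z=.062+.105*np.sin(a); w=c+R@[x,.025]
    u=proj('top',[*w,z]); u2=proj('scene',[*w,z]); print(round(a,2),[(u[0]-290+.5)*6-.5,(u[1]-210+.5)*6-.5],u2)
E
```

```text
front w 0.15884611186608738 back w 0.16053460853121465 L 0.15513593750099183 0.1536723428459685
centre [ 0.53333741 -0.141629  ]
[-11.85328616 -11.72490167]
casL [-106.87805332   50.46716934]
casR [-106.40043253   -0.21525676]
btn [-36.18855876 -54.4808702 ]
barL [44.06011684 57.81394065]
barR [ 41.70556512 -10.2642444 ]
chL [-75.78142548  61.57281115]
chR [-76.12931163 -12.97103477]
button world [ 0.48355706 -0.18435973] caxis [ 0.44055453 -0.09672537]
0.9 [244.89999999999986, 294.69999999999993] [247.3, 156.7]
1.0 [250.30000000000007, 271.30000000000007] [245.2, 155.9]
1.1 [255.69999999999993, 246.69999999999993] [242.9, 155.4]
1.2 [261.69999999999993, 220.90000000000003] [240.5, 155.4]
1.3 [267.10000000000014, 194.5] [237.9, 155.7]
1.4 [271.89999999999986, 167.5] [235.3, 156.4]
1.5 [277.30000000000007, 140.5] [232.6, 157.5]
1.6 [282.10000000000014, 113.5] [229.9, 159.0]
1.7 [286.89999999999986, 87.09999999999997] [227.2, 160.9]
1.8 [291.10000000000014, 61.900000000000034] [224.5, 163.0]
```

```bash
cat >> h.py <<'E'
from scipy.spatial.transform import Rotation as Ro
O=np.array([0.5358,-0.1421,0]); YAW=-.2057
RR=Ro.from_euler('z',YAW).as_matrix()
def rd(p): return O+RR@(np.array(p)/1000)       # reader mm -> world
def st():
    s=arm.get_state(); T=Ro.from_euler('xyz',s['ee_rot']).as_matrix(); return s,np.array(s['eef_pos']),T
def to(w):
    s,p,T=st(); return np.round(T.T@(np.array(w)-p)/.1,3)
def here():
    s,p,T=st(); print('t',s['t'],'reader mm',np.round(RR.T@(p-O)*1000,1),'rot',np.round(s['ee_rot'],4),'F',np.round(RR.T@s['force'],1),'w',round(s['width'],3))
E
python3 - <<'E'
from h import *
here(); print(to([.42,.25,.248]), rd([-130,25,200]))
E
```

```text
t 0.1 reader mm [-448.7  696.1  247.7] rot [ 3.1401e+00 -1.0000e-04 -3.6190e-01] F [-0.5 -0.4  0.1] w 0.088
[3.043e+00 2.921e+00 2.000e-03] [ 0.41364694 -0.09107422  0.2       ]
```

arm_command:
  series: [0, 0, -0.1, 1, 0.95, 0, 0, 0, 0, -0.1, 1, 0.95, 0, 0, 0, 0, -0.1, 1, 0.95, 0, 0]
  force: 20

```text
t: 0.48
eef_pos: [0.2998, 0.5039, 0.2488]
ee_rot: [3.141, 0.0, -0.207]
force: [-0.1, -0.0, -0.3]
width: 0.0634
gripper_force: 0.0
```

arm_command:
  series: [0, 0, 0, 0.8, 1, 0, 0, 0, 0, 0, 0.8, 1, 0, 0, 0, 0, 0, 0.8, 1, 0, 0]

```text
t: 0.85
eef_pos: [0.3577, 0.3901, 0.2487]
ee_rot: [3.141, 0.0, -0.208]
force: [0.1, 0.9, 0.4]
width: 0.0331
gripper_force: 0.0
```

arm_command:
  series: [0, 0, 0, 0.7, 1, 0, 0, 0, 0, 0, 0.7, 1, 0, 0]

```text
t: 1.1
eef_pos: [0.4053, 0.2804, 0.2484]
ee_rot: [3.142, 0.0, -0.203]
force: [1.7, 0.2, 0.3]
width: 0.013
gripper_force: 0.0
```

```bash
python3 - <<'E'
from h import *
here(); print(st()[1],to(rd([-130,25,200])))
E
```

```text
t 1.1 reader mm [-214.   386.9  248.4] rot [ 3.1415  0.     -0.203 ] F [1.6 0.5 0.3] w 0.013
[0.40531464 0.28040671 0.24837109] [0.831 3.622 0.484]
```

arm_command:
  series: [0, 0, 0, 0.5, 1, 0, 0, 0, 0, 0, 0.5, 1, 0, 0]

```text
t: 1.35
eef_pos: [0.434, 0.1715, 0.2486]
ee_rot: [-3.141, -0.0, -0.204]
force: [1.5, -0.6, 0.7]
width: 0.0005
gripper_force: 0.0
```

arm_command:
  series: [0, 0, 0, 0.3, 1, 0, 0, 0, 0, 0, 0.3, 1, 0, 0]

```text
t: 1.6
eef_pos: [0.4429, 0.0673, 0.2486]
ee_rot: [-3.141, -0.0, -0.205]
force: [0.5, 0.1, -0.7]
width: 0.0003
gripper_force: 0.0
```

arm_command:
  series: [0, 0, 0, 0, 1, 0, 0, 0, 0, 0, 0, 1, 0, 0]

```text
t: 1.85
eef_pos: [0.4221, -0.0306, 0.2485]
ee_rot: [-3.142, 0.0, -0.205]
force: [-0.0, 0.7, -0.4]
width: 0.0004
gripper_force: 0.0
```

arm_command:
  series: [0, 0, 0, 0, 0.6, 0, 0, 0, 0, 0, 0, 0.6, 0, 0, 0, 0, 0, 0, 0.6, 0, 0]

```text
t: 2.22
eef_pos: [0.4107, -0.0878, 0.2486]
ee_rot: [-3.141, -0.0, -0.206]
force: [0.2, 0.6, 0.8]
width: 0.0003
gripper_force: 0.0
```

```bash
python3 - <<'E'
from h import *
here(); print(st()[1],to(rd([-135,25,54]))); m,f,P=cam('wrist'); print(P)
i=arm.grab_frame('wrist'); cv2.imwrite('pics/w1.png',i)
for n,p in [('btn',[-40,-52,38]),('casL',[-109.5,52,48]),('casR',[-109.5,-2,48]),('FR',[-80,-80,30]),('FL',[-80,80,30])]: print(n,proj('wrist',rd(p)))
E
```

```text
t 2.225 reader mm [-133.6   27.6  248.6] rot [-3.1414e+00 -1.0000e-04 -2.0560e-01] F [0.1 0.6 0.8] w 0.0
[ 0.41066522 -0.08777704  0.24857351] [-0.014  0.027  1.946]
[[-2.03841885e-01 -9.48486603e-01 -2.42531750e-01  4.75536849e-01]
 [-9.79003739e-01  1.97590883e-01  5.00951404e-02 -9.99116728e-02]
 [ 4.07492921e-04  2.47650978e-01 -9.68849228e-01  3.85085752e-01]
 [ 0.00000000e+00  0.00000000e+00  0.00000000e+00  1.00000000e+00]]
btn [376.0, 93.0]
casL [265.0, 168.6]
casR [321.6, 168.7]
FR [399.9, 136.6]
FL [237.3, 136.3]
```

View pics/w1.png

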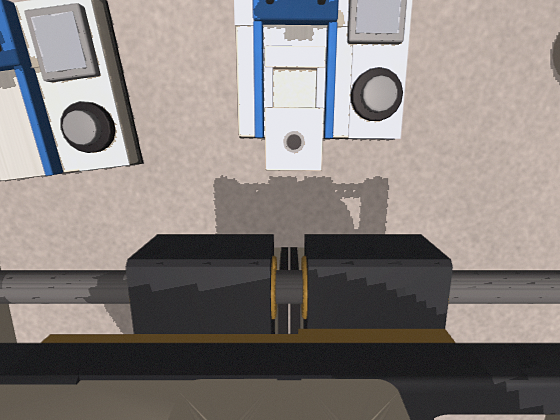

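The wrist view agrees with the calibrated projection to about 2 px. The cassette's front edge runs from (265,170) to (321,170), and the reader's front corners are at (237,138) and (402,138). The button stands up tall at (381,92). I'm descending in front of the cassette.

arm_command:
  series: [0, 0, 0, -0.02, 0.027, 1, 0, 0, 0, 0, -0.02, 0.027, 1, 0, 0, 0, 0, -0.02, 0.027, 1, 0]

```text
t: 2.65
eef_pos: [0.4063, -0.0894, 0.1466]
ee_rot: [3.139, 0.005, -0.203]
force: [1.0, -0.0, 0.1]
width: 0.0003
gripper_force: 0.0
```

arm_command:
  series: [0, 0, 0, 0, 0, 0.5, 0, 0, 0, 0, 0, 0.93, 0, 0, 0, 0, 0, 0.93, 0, 0, 0, 0, 0, 0.93, 0]

```text
invalid input
```

```bash
python3 - <<'E'
from h import *
here()
for h in range(36,66,4): print(h,proj('wrist',rd([-40,-52,h])))
E
```

```text
t 2.65 reader mm [-137.5   25.1  146.6] rot [ 3.1393  0.0053 -0.2027] F [1.  0.2 0.1] w 0.0
36 [408.4, 73.2]
40 [410.5, 72.4]
44 [412.6, 71.5]
48 [414.8, 70.6]
52 [417.1, 69.7]
56 [419.4, 68.8]
60 [421.9, 67.8]
64 [424.4, 66.8]
```

arm_command:
  series: [0, 0, 0, 0, 0, 0.5, 0, 0, 0, 0, 0, 0, 0.92, 0, 0, 0, 0, 0, 0, 0.92, 0]

```text
t: 3.02
eef_pos: [0.4074, -0.0898, 0.056]
ee_rot: [3.14, 0.004, -0.203]
force: [0.9, -0.2, 1.6]
width: 0.0004
gripper_force: 0.0
```

arm_command:
  series: [0, 0, 0, 0.05, 0, 0, 0, 0, 0, 0, 0.1, 0, 0, 0]

```text
t: 3.28
eef_pos: [0.4197, -0.0918, 0.0587]
ee_rot: [-3.14, -0.004, -0.204]
force: [-1.0, -1.0, -0.9]
width: 0.0004
gripper_force: 0.0
```

```bash
python3 - <<'E'
from h import *
here()
E
```

```text
t 3.275 reader mm [-123.9   25.5   58.7] rot [-3.1401 -0.0038 -0.2038] F [-0.8 -1.2 -0.9] w 0.0
```

arm_command:
  series: [0, 0, 0, 0.06, 0, 0.03, 0, 0, 0, 0, 0.12, 0, 0.03, 0, 0, 0, 0, 0.15, 0, 0.03, 0, 0, 0, 0, 0.17, 0, 0.03, 0, 0, 0, 0, 0.17, 0, 0.03, 0]

```text
t: 3.9
eef_pos: [0.4343, -0.0958, 0.0535]
ee_rot: [3.142, -0.0, -0.205]
force: [0.4, -0.2, 0.8]
width: 0.0006
gripper_force: 0.0
```

```bash
python3 - <<'E'
from h import *
here()
i=arm.grab_frame('wrist'); cv2.imwrite('pics/w2.png',i)
E
```

```text
t 3.9 reader mm [-108.9   24.6   53.5] rot [ 3.1416e+00 -1.0000e-04 -2.0470e-01] F [ 0.4 -0.1  0.8] w 0.001
```

View pics/w2.png

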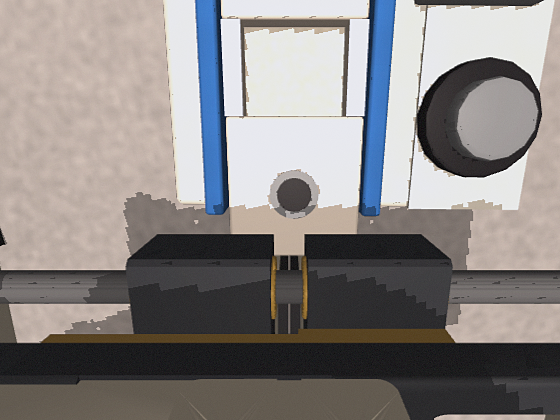

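The wrist view shows the cassette seated between the blue rails, with its front end at about row 235, under the fingers. I'll push on in small steps and watch the force.

arm_command:
  series: [0, 0, 0, 0.02, 0, 0, 0, 0, 0, 0, 0.04, 0, 0, 0, 0, 0, 0, 0.06, 0, 0, 0, 0, 0, 0, 0.06, 0, 0, 0]

```text
t: 4.45
eef_pos: [0.4403, -0.097, 0.0536]
ee_rot: [-3.142, -0.0, -0.205]
force: [-0.6, 0.1, -0.1]
width: 0.0007
gripper_force: 0.0
```

arm_command:
  series: [0, 0, 0, 0.02, 0, 0, 0, 0, 0, 0, 0.03, 0, 0, 0, 0, 0, 0, 0.03, 0, 0, 0]

```text
t: 4.82
eef_pos: [0.4414, -0.0976, 0.0532]
ee_rot: [3.141, 0.003, -0.205]
force: [-7.0, 3.3, 3.3]
width: 0.0008
gripper_force: 2.9
```

```bash
python3 - <<'E'
from h import *
here()
E
```

```text
t 4.825 reader mm [-101.5   24.3   53.2] rot [ 3.141e+00  2.800e-03 -2.053e-01] F [-7.5  1.8  3.3] w 0.001
```

arm_command:
  series: [0, 0, 0, 0.02, 0, 0, 0, 0, 0, 0, 0.02, 0, 0, 0, 0, 0, 0, 0.02, 0, 0, 0]

```text
t: 5.2
eef_pos: [0.4414, -0.098, 0.0528]
ee_rot: [3.14, 0.006, -0.206]
force: [-11.1, 7.0, 7.5]
width: 0.0008
gripper_force: 6.0
```

```bash
python3 - <<'E'
from h import *
here()
i=arm.grab_frame('top'); c=i[210:310,290:390]; cv2.imwrite('pics/top2.png',cv2.resize(c,None,fx=6,fy=6,interpolation=cv2.INTER_CUBIC))
i=arm.grab_frame('wrist'); cv2.imwrite('pics/w3.png',i)
for x in (-32,2): print('window edge if home',x,proj('wrist',rd([x,25,48])))
g=cv2.cvtColor(i,cv2.COLOR_BGR2GRAY)[:,285:300].mean(1); d=np.diff(g); print([(k,int(d[k])) for k in np.argsort(-abs(d))[:14]])
E
```

```text
t 5.2 reader mm [-101.4   23.9   52.8] rot [ 3.1405  0.006  -0.2059] F [-12.3   4.6   7.5] w 0.001
window edge if home -32 [289.3, 114.1]
window edge if home 2 [289.3, 16.0]
[(np.int64(26), 123), (np.int64(256), -81), (np.int64(18), -67), (np.int64(178), -60), (np.int64(212), 56), (np.int64(17), -47), (np.int64(379), 44), (np.int64(179), -44), (np.int64(219), 42), (np.int64(255), -40), (np.int64(117), 37), (np.int64(218), 36), (np.int64(211), 36), (np.int64(342), -35)]
```

The force builds to 12 N with no further motion, and the window edges sit about where the home position predicts (rows 117 and 18–26 against 114 and 16). The cassette is home, so I'll back off, rise and go behind the lever bar.

arm_command:
  series: [0, 0, 0, -0.2, 0, 0, 0, 0, 0, 0, -0.2, 0, -0.5, 0, 0, 0, 0, -0.2, 0, -1, 0, 0, 0, 0, -0.2, 0, -1, 0]

```text
t: 5.8
eef_pos: [0.4281, -0.0936, 0.1575]
ee_rot: [-3.139, -0.008, -0.204]
force: [-0.1, -0.3, -0.4]
width: 0.0004
gripper_force: 0.0
```

arm_command:
  series: [0, 0, 0, 0, 0, -0.5, 0, 0, 0, 0, 0, 0, -0.9, 0, 0, 0, 0, 0, 0, -0.9, 0]

```text
t: 6.18
eef_pos: [0.427, -0.0938, 0.2461]
ee_rot: [-3.14, -0.005, -0.204]
force: [-0.0, 0.7, -1.3]
width: 0.0006
gripper_force: 0.0
```

```bash
python3 - <<'E'
from h import *
here()
i=arm.grab_frame('wrist'); cv2.imwrite('pics/w4.png',i)
print([proj('wrist',rd(p)) for p in ([-90,52,48],[-90,-2,48],[-32,25,48],[2,25,48],[-80,-80,30])])
g=cv2.cvtColor(i,cv2.COLOR_BGR2GRAY)
u=int(proj('wrist',rd([-90,35,48]))[0]); d=np.diff(g[:,u-4:u+4].astype(float).mean(1)); print(u,[(int(k),int(d[k])) for k in np.argsort(-abs(d[:230]))[:10]])
E
```

```text
t 6.175 reader mm [-116.4   25.1  246.1] rot [-3.1397 -0.0054 -0.2044] F [-0.2  0.7 -1.3] w 0.001
[[261.4, 166.0], [318.8, 166.1], [290.3, 101.5], [290.4, 60.8], [396.9, 153.9]]
279 [(64, -133), (43, 131), (66, 83), (42, 63), (168, -58), (104, -42), (105, 39), (23, 39), (177, -37), (65, -36)]
```

View pics/w4.png

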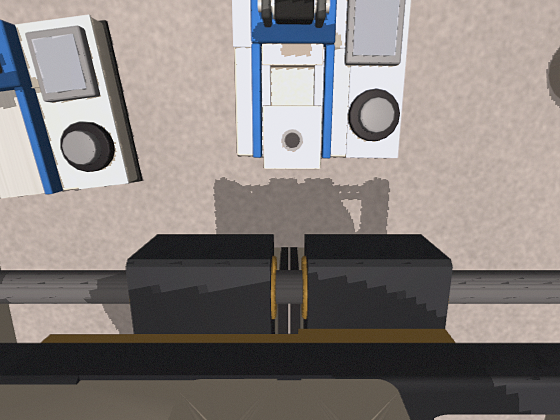

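The cassette's front edge is at row 168 and the deck's front corner at row 157, so it protrudes about 10 mm: home. I'm moving behind the lever bar.

arm_command:
  series: [0, 0, 0, 0.5, 0, 0.1, 0, 0, 0, 0, 1, 0, 0.1, 0]

```text
t: 6.48
eef_pos: [0.5234, -0.1144, 0.2316]
ee_rot: [3.141, 0.002, -0.204]
force: [1.0, 0.1, 0.7]
width: 0.0004
gripper_force: 0.0
```

arm_command:
  series: [0, 0, 0, 0.5, 0, 0, 0, 0, 0, 0, 1, 0, 0, 0, 0, 0, 0, 1, 0, 0, 0]

```text
t: 6.85
eef_pos: [0.6227, -0.1352, 0.2291]
ee_rot: [3.14, 0.005, -0.206]
force: [-0.8, -0.3, -0.9]
width: 0.0002
gripper_force: 0.0
```

```bash
python3 - <<'E'
from h import *
here(); print(to(rd([88,25,188])))
E
```

```text
t 6.85 reader mm [ 83.7  24.5 229.1] rot [ 3.1402  0.0051 -0.2058] F [-0.7 -0.5 -0.9] w 0.0
[ 0.045 -0.005  0.411]
```

arm_command:
  series: [0, 0, 0, 0.06, 0, 0, 0, 0, 0, 0, 0.06, 0, 0.42, 0, 0, 0, 0, 0.06, 0, 0.42, 0]

```text
t: 7.22
eef_pos: [0.6242, -0.1355, 0.1885]
ee_rot: [3.141, 0.006, -0.205]
force: [-0.9, 0.3, 0.9]
width: 0.0001
gripper_force: 0.0
```

```bash
python3 - <<'E'
from h import *
here()
i=arm.grab_frame('scene'); c=i[110:230,170:330]; cv2.imwrite('pics/s2.png',cv2.resize(c,None,fx=5,fy=5,interpolation=cv2.INTER_CUBIC))
E
```

```text
t 7.225 reader mm [ 85.2  24.5 188.5] rot [ 3.1408  0.0064 -0.205 ] F [-0.9  0.2  0.9] w 0.0
```

View pics/s2.png

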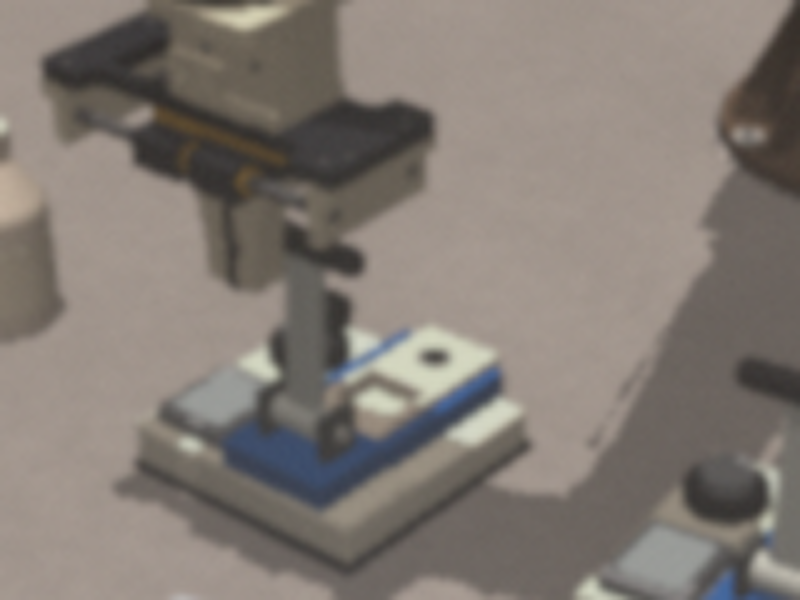

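The scene view shows the closed fingers just behind the bar, at its height. Next I'll push the bar forward with the finger face.

arm_command:
  series: [0, 0, 0, -0.2, 0, 0, 0, 0, 0, 0, -0.35, 0, 0.01, 0, 0, 0, 0, -0.49, 0, 0.035, 0, 0, 0, 0, -0.6, 0, 0.075, 0, 0, 0, 0, -0.69, 0, 0.105, 0, 0, 0, 0, -0.78, 0, 0.15, 0, 0, 0, 0, -0.78, 0, 0.15, 0]

```text
t: 8.15
eef_pos: [0.5495, -0.1198, 0.1758]
ee_rot: [3.141, 0.002, -0.205]
force: [-0.2, -0.3, 0.0]
width: 0.0004
gripper_force: 0.0
```

```bash
python3 - <<'E'
from h import *
here()
i=arm.grab_frame('scene'); c=i[110:230,170:330]; cv2.imwrite('pics/s3.png',cv2.resize(c,None,fx=5,fy=5,interpolation=cv2.INTER_CUBIC))
E
```

```text
t 8.15 reader mm [  8.9  24.6 175.8] rot [ 3.1413e+00  1.8000e-03 -2.0470e-01] F [-0.1 -0.3  0. ] w 0.0
```

View pics/s3.png

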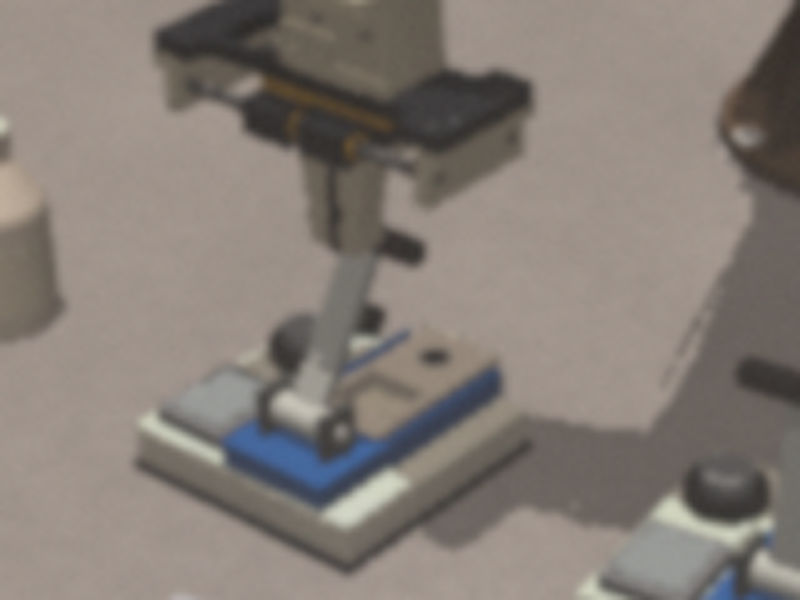

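The lever now leans forward at about 1 rad, with the fingers behind it. Next: rise, move over the bar and press down along the arc.

arm_command:
  series: [0, 0, 0, 0.05, 0, -0.25, 0, 0, 0, 0, -0.1, 0, -0.27, 0, 0, 0, 0, -0.3, 0, -0.25, 0, 0, 0, 0, -0.32, 0, -0.1, 0, 0, 0, 0, -0.35, 0, 0.03, 0, 0, 0, 0, -0.42, 0, 0.12, 0, 0, 0, 0, -0.42, 0, 0.12, 0]

```text
t: 9.07
eef_pos: [0.5005, -0.1099, 0.1638]
ee_rot: [3.141, 0.017, -0.206]
force: [-38.0, 22.4, 41.7]
width: 0.0001
gripper_force: 29.5
```

```bash
python3 - <<'E'
from h import *
here()
E
```

```text
t 9.075 reader mm [-41.2  24.3 163.8] rot [ 3.1406  0.0167 -0.2059] F [-41.8  14.1  41.7] w 0.0
```

The force is radial to the lever, so the tip is too far forward on the bar. I'm backing off upward and looking again.

arm_command:
  series: [0, 0, 0, -0.05, 0, -0.3, 0, 0, 0, 0, -0.05, 0, -0.5, 0, 0, 0, 0, -0.05, 0, -0.5, 0]

```text
t: 9.45
eef_pos: [0.5055, -0.1103, 0.215]
ee_rot: [-3.141, -0.002, -0.205]
force: [-0.5, -0.1, -0.3]
width: 0.0005
gripper_force: 0.0
```

```bash
python3 - <<'E'
from h import *
here()
i=arm.grab_frame('scene'); c=i[110:230,170:330]; cv2.imwrite('pics/s4.png',cv2.resize(c,None,fx=5,fy=5,interpolation=cv2.INTER_CUBIC))
for a in np.arange(.5,1.5,.1):
    x=45-105*np.cos(a); z=62+105*np.sin(a)
    print(round(a,1),*[[round(5*(u-170)+2),round(5*(v-110)+2)] for u,v in (proj('scene',rd([x,25,z])),proj('scene',rd([x,65,z])),proj('scene',rd([x,-15,z])))])
E
```

```text
t 9.45 reader mm [-36.2  24.9 215. ] rot [-3.1411e+00 -1.7000e-03 -2.0460e-01] F [-0.5 -0.2 -0.3] w 0.0
0.5 [419, 269] [475, 292] [364, 247]
0.6 [412, 259] [469, 282] [357, 237]
0.7 [404, 250] [461, 273] [349, 228]
0.8 [395, 242] [453, 265] [340, 220]
0.9 [385, 237] [443, 260] [330, 214]
1.0 [375, 233] [433, 256] [319, 210]
1.1 [364, 231] [421, 254] [308, 209]
1.2 [352, 230] [409, 254] [295, 208]
1.3 [339, 232] [396, 256] [282, 210]
1.4 [325, 236] [384, 260] [269, 213]
```

View pics/s4.png

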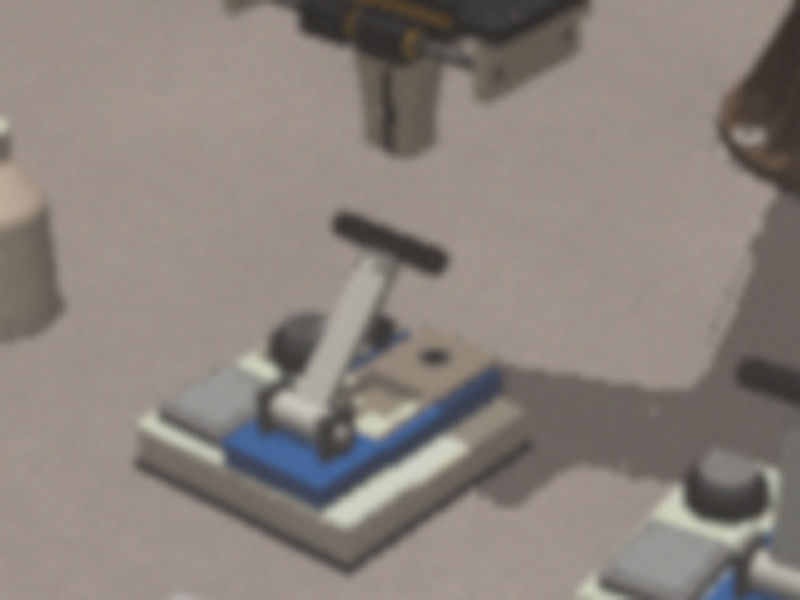

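The bar centre in the crop is (390,241), giving a lever angle of about 0.86 and a bar at (-24, 142) mm. I'll press it again from slightly behind its top.

arm_command:
  series: [0, 0, 0, 0.18, 0, 0, 0, 0, 0, 0, 0.18, 0, 0.3, 0, 0, 0, 0, 0.18, 0, 0.37, 0, 0, 0, 0, 0.18, 0, 0.37, 0]

```text
t: 10.0
eef_pos: [0.5222, -0.1143, 0.1767]
ee_rot: [3.141, 0.002, -0.205]
force: [-0.4, -0.0, 1.1]
width: 0.0006
gripper_force: 0.0
```

```bash
python3 - <<'E'
from h import *
here()
E
```

```text
t 10.0 reader mm [-19.   24.4 176.7] rot [ 3.1406e+00  2.1000e-03 -2.0480e-01] F [-0.3 -0.1  1.1] w 0.001
```

arm_command:
  series: [0, 0, 0, 0, 0, 0.05, 0, 0, 0, 0, -0.06, 0, 0.11, 0, 0, 0, 0, -0.12, 0, 0.17, 0, 0, 0, 0, -0.17, 0, 0.235, 0, 0, 0, 0, -0.21, 0, 0.3, 0, 0, 0, 0, -0.21, 0, 0.3, 0]

```text
t: 10.75
eef_pos: [0.5011, -0.1098, 0.147]
ee_rot: [3.141, 0.001, -0.205]
force: [0.1, 0.3, 1.1]
width: 0.0003
gripper_force: 0.0
```

```bash
python3 - <<'E'
from h import *
here()
E
```

```text
t 10.75 reader mm [-40.6  24.5 147. ] rot [ 3.1413e+00  8.0000e-04 -2.0460e-01] F [0.1 0.3 1.1] w 0.0
```

arm_command:
  series: [0, 0, 0, -0.04, 0, 0.07, 0, 0, 0, 0, -0.08, 0, 0.14, 0, 0, 0, 0, -0.105, 0, 0.22, 0, 0, 0, 0, -0.12, 0, 0.29, 0, 0, 0, 0, -0.135, 0, 0.37, 0, 0, 0, 0, -0.145, 0, 0.45, 0, 0, 0, 0, -0.155, 0, 0.51, 0, 0, 0, 0, -0.155, 0, 0.51, 0]

```text
t: 11.75
eef_pos: [0.4864, -0.1066, 0.0961]
ee_rot: [3.141, 0.001, -0.205]
force: [0.6, 0.9, -0.3]
width: 0.0006
gripper_force: 0.0
```

```bash
python3 - <<'E'
from h import *
here()
E
```

```text
t 11.75 reader mm [-55.6  24.6  96.1] rot [ 3.1414e+00  5.0000e-04 -2.0470e-01] F [ 0.4  1.  -0.3] w 0.001
```

arm_command:
  series: [0, 0, 0, 0, 0, 0.03, 0, 0, 0, 0, 0, 0, 0.045, 0, 0, 0, 0, 0, 0, 0.055, 0, 0, 0, 0, 0, 0, 0.055, 0]

```text
t: 12.25
eef_pos: [0.4868, -0.1066, 0.0918]
ee_rot: [-3.142, -0.001, -0.204]
force: [-2.9, 0.7, 8.7]
width: 0.0002
gripper_force: 4.2
```

```bash
python3 - <<'E'
from h import *
here()
E
```

```text
t 12.25 reader mm [-55.2  24.7  91.8] rot [-3.1416e+00 -7.0000e-04 -2.0440e-01] F [-3.   0.1  8.7] w 0.0
```

arm_command:
  series: [0, 0, 0, 0, 0, 0.03, 0, 0, 0, 0, 0, 0, 0.03, 0, 0, 0, 0, 0, 0, 0.03, 0]

```text
t: 12.62
eef_pos: [0.4869, -0.1067, 0.0909]
ee_rot: [3.141, -0.002, -0.204]
force: [-11.7, 4.7, 32.5]
width: 0.0006
gripper_force: 16.3
```

arm_command:
  series: [0, 0, 0, 0, 0, -0.5, 0, 0, 0, 0, 0, 0, -0.7, 0, 0, 0, 0, 0, 0, -0.7, 0]

```text
t: 13.0
eef_pos: [0.4876, -0.1065, 0.1599]
ee_rot: [-3.14, -0.004, -0.205]
force: [-0.3, 0.5, -0.3]
width: 0.0007
gripper_force: 0.0
```

```bash
python3 - <<'E'
from h import *
here(); print(to(rd([-40,-52,150])))
i=arm.grab_frame('scene'); c=i[130:210,190:297]; s=cv2.resize(c,None,fx=5,fy=5,interpolation=cv2.INTER_CUBIC)
P=lambda p:(lambda u:[round(5*(u[0]-190)+2),round(5*(u[1]-130)+2)])(proj('scene',rd(p)))
print('bar shut',P([-60,65,62]),P([-60,-15,62])); print('btn',[(h,P([-40,-52,h])) for h in (36,44,52,60)])
cv2.imwrite('pics/s5.png',s)
E
```

```text
t 13.0 reader mm [-54.4  25.  159.9] rot [-3.1402 -0.0039 -0.2046] F [-0.4  0.5 -0.3] w 0.001
[0.143 0.77  0.098]
bar shut [390, 260] [282, 215]
btn [(36, [212, 247]), (44, [212, 235]), (52, [211, 223]), (60, [210, 211])]
```

View pics/s5.png

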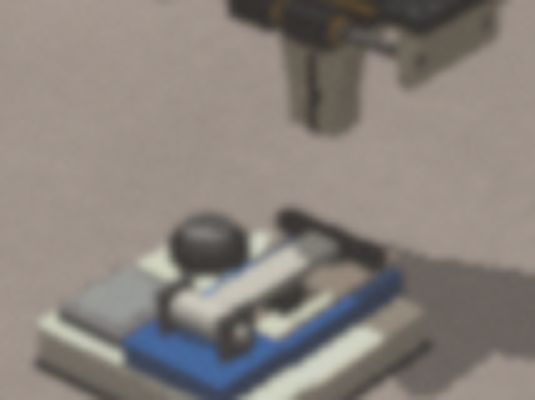

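The lever lies level, with bar ends at (283,213) and (385,258), which matches the shut prediction. The button knob's top is near (210,225), about 50 mm high. I'm moving above it.

arm_command:
  series: [0, 0, 0, 0.07, 0.5, 0, 0, 0, 0, 0, 0.14, 0.77, 0, 0, 0, 0, 0, 0.14, 0.77, 0.4, 0, 0, 0, 0, 0.14, 0.77, 0.7, 0, 0, 0, 0, 0.14, 0.77, 0.7, 0]

```text
t: 13.68
eef_pos: [0.4821, -0.1849, 0.0851]
ee_rot: [3.141, 0.007, -0.205]
force: [0.4, -0.1, 0.7]
width: 0.0003
gripper_force: 0.0
```

arm_command:
  series: [0, 0, 0, 0, 0, 0.04, 0, 0, 0, 0, 0, 0, 0.08, 0, 0, 0, 0, 0, 0, 0.1, 0, 0, 0, 0, 0, 0, 0.1, 0]

```text
t: 14.18
eef_pos: [0.4847, -0.1848, 0.0784]
ee_rot: [-3.141, -0.001, -0.205]
force: [-0.5, -0.0, -0.5]
width: 0.0005
gripper_force: 0.0
```

```bash
python3 - <<'E'
from h import *
here()
E
```

```text
t 14.175 reader mm [-41.3 -52.2  78.4] rot [-3.1415e+00 -5.0000e-04 -2.0460e-01] F [-0.5 -0.2 -0.5] w 0.0
```

Centred over the button with the tip at 56 mm. I'm going down in small steps.

arm_command:
  series: [0, 0, 0, 0, 0, 0.03, 0, 0, 0, 0, 0, 0, 0.05, 0, 0, 0, 0, 0, 0, 0.05, 0]

```text
t: 14.55
eef_pos: [0.4847, -0.1848, 0.0731]
ee_rot: [3.142, -0.0, -0.205]
force: [-0.6, 0.6, 0.6]
width: -0.0002
gripper_force: 1.0
```

arm_command:
  series: [0, 0, 0, 0, 0, 0.03, 0, 0, 0, 0, 0, 0, 0.03, 0, 0, 0, 0, 0, 0, 0.03, 0]

```text
t: 14.92
eef_pos: [0.4847, -0.1849, 0.0702]
ee_rot: [-3.142, -0.0, -0.205]
force: [-1.2, 1.5, 4.3]
width: 0.0001
gripper_force: 1.8
```

arm_command:
  series: [0, 0, 0, 0, 0, 0.03, 0, 0, 0, 0, 0, 0, 0.03, 0, 0, 0, 0, 0, 0, 0.03, 0]

```text
t: 15.3
eef_pos: [0.4848, -0.1849, 0.0681]
ee_rot: [3.141, -0.001, -0.204]
force: [-3.3, 2.5, 16.1]
width: 0.0006
gripper_force: 7.9
```

arm_command:
  series: [0, 0, 0, 0, 0, 0.015, 0, 0, 0, 0, 0, 0, 0.015, 0, 0, 0, 0, 0, 0, 0.015, 0]

```text
t: 15.68
eef_pos: [0.4849, -0.1849, 0.0678]
ee_rot: [3.141, -0.001, -0.204]
force: [-8.3, 6.2, 30.1]
width: 0.0007
gripper_force: 14.9
```

```bash
python3 - <<'E'
from h import *
here()
E
```

```text
t 15.675 reader mm [-41.1 -52.3  67.8] rot [ 3.1413e+00 -1.4000e-03 -2.0370e-01] F [-9.4  4.3 30.1] w 0.001
```

arm_command:
  series: [0, 0, 0, 0, 0, -0.03, 0, 0, 0, 0, 0, 0, -0.06, 0, 0, 0, 0, 0, 0, -0.06, 0]

```text
t: 16.05
eef_pos: [0.4847, -0.1849, 0.0716]
ee_rot: [-3.141, -0.0, -0.205]
force: [0.6, 1.2, 2.7]
width: 0.0005
gripper_force: 1.4
```

```bash
python3 - <<'E'
from h import *
for k in range(6):
    here(); arm.grab_frame('top')
E
```

```text
t 16.05 reader mm [-41.3 -52.3  71.6] rot [-3.1415e+00 -4.0000e-04 -2.0470e-01] F [0.4 1.3 2.7] w 0.001
t 16.1 reader mm [-41.3 -52.3  71.5] rot [-3.1415e+00 -3.0000e-04 -2.0470e-01] F [0.5 1.7 2.3] w 0.001
t 16.15 reader mm [-41.3 -52.3  71.4] rot [-3.1416e+00 -2.0000e-04 -2.0470e-01] F [1.2 0.7 3. ] w 0.001
t 16.2 reader mm [-41.3 -52.3  71.4] rot [-3.1416e+00 -1.0000e-04 -2.0470e-01] F [1.4 1.7 3.4] w 0.001
t 16.25 reader mm [-41.3 -52.3  71.4] rot [ 3.1416e+00 -1.0000e-04 -2.0470e-01] F [1.  0.6 2.5] w 0.001
t 16.3 reader mm [-41.3 -52.3  71.4] rot [ 3.1416e+00 -1.0000e-04 -2.0470e-01] F [-0.9  0.9  3. ] w 0.001
```

A spring force of 2.8 N at z = 71.4 mm puts full travel at about 68.8 mm. The hard stop was reached at about 68, so the button went fully down. I'm releasing it and rising clear.

arm_command:
  series: [0, 0, 0, 0, 0, -0.2, 0, 0, 0, 0, 0, 0, -0.6, 0, 0, 0, 0, 0, 0, -1, 0, 0, 0, 0, 0, 0, -1, 0, 0, 0, 0, 0, 0, -1, 0]

```text
t: 16.98
eef_pos: [0.4838, -0.1848, 0.1708]
ee_rot: [-3.141, 0.001, -0.205]
force: [0.0, -0.5, 0.3]
width: 0.0005
gripper_force: 0.0
```

```bash
python3 - <<'E'
from h import *
here()
i=arm.grab_frame('scene'); cv2.imwrite('pics/s6.png',cv2.resize(i[120:220,180:340],None,fx=5,fy=5,interpolation=cv2.INTER_CUBIC))
E
```

```text
t 16.975 reader mm [-42.2 -52.4 170.8] rot [-3.1414e+00  1.3000e-03 -2.0520e-01] F [ 0.1 -0.5  0.3] w 0.001
```

View pics/s6.png

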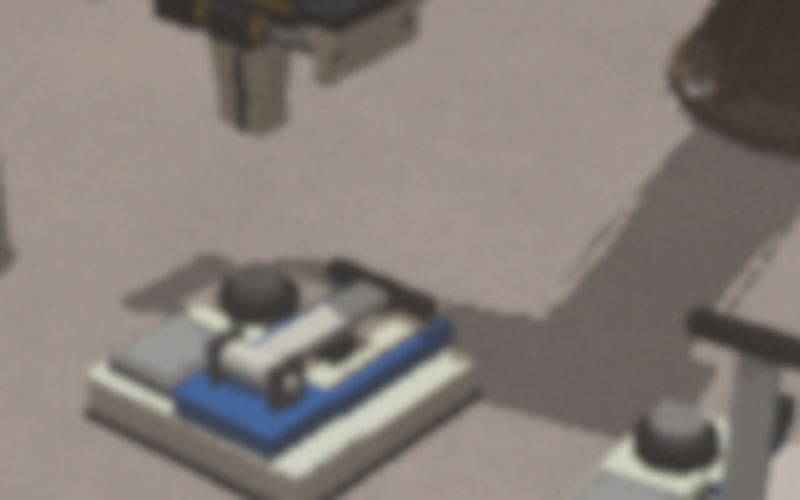

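The lever is still level (bar from (335,268) to (432,308)), the button at (258,280) is up again, and the gripper is clear of everything.

```bash
python3 -c "
from station import arm
print(arm.job_done())"
```

```text
the job is handed in; nothing more can be done
None
```

The cassette is pushed home, the clamp is shut, and the start button was then pressed fully down and released; the job was handed in at about 17 s, and one mis-aimed lever press reached about 60 N at the wrist before I backed off.

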